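# Bring the pipette over the open sample vial, ready to dispense

## Robot

A 6-joint arm with a two-finger parallel gripper is mounted at the origin on a cart in front of the work surface, level with it; the furniture and walls round the work are solid. World frame = base frame: x ahead of the robot, y to its left, z up, the work surface at z = 0. Lengths are in m, angles in rad, forces in N, time in s.
With the tool pointing down it reaches from about 0.4 to 0.825 m from the base axis. Payload 7 kg.
Tool frame: the origin (TCP) lies midway between the tips of the shut fingers; the grasp point (between the pads) lies 19 mm behind it; z points along the fingers, y is the line along which they close (so a half turn about z gives the same grasp; the last joint's range is limited). The gripper opens to 85 mm and grips with 20 to 120 N. Pads are 22 mm wide; open, the fingers measure 114 mm over their backs; the gripper's body (76 mm by 85 mm) begins 54 mm behind the grasp point. The pads swing forward as they close: fully open they stand 13 mm farther back than shut.
Start: joints at [-0.832, 0.359, 0.012, 0, -1.224, -0.288], TCP at [0.294, -0.608, 0.231] pointing down, gripper open.
Joint ranges: [-3.07, 3.07], [-1.43, 2.12], [-1.02, 1.25], [-3.03, 1.67], [-3.05, -0], [-3.03, 3.03]. Speed limits (rad/s): [2.39, 2.39, 3.01, 3.14, 3.14, 3.14].

## Interface

Orientations are given as a unit quaternion [w, x, y, z].
In Python, from station import observe, get_image, camera_params, job_done, boxes_of, cut_out, place_of gives the robot as it stands. The module is installed in compiled form; this text tells all that it offers.
- The arm moves only by the tool step_arm, never from a script. Its argument "motion" is one flat list of numbers, 5 for each row, row after row: the opening, from -1 (shut) to 1 (fully open), then the shift along the tool's x, y, z in units of 8 cm (1.0 is 8 cm), then the turn about the tool's z in units of 180 degrees (1.0 is 180 degrees). In form: [jaw, dx, dy, dz, spin, jaw, dx, dy, dz, spin, ...]. A call has 1 to 10 rows; each row is the pose to reach, as a shift and turn from the pose commanded when the call began, along the tool's axes at that moment, turning the shorter way round; what a row does not reach only later rows make up. A row lasts 1/8 s, in which the tool goes at most 62.5 mm and 10.7 degrees, less where a joint would pass 70% of its speed; a pose out of reach is approached as far as the arm can. A call with a number of a shift or a turn outside -1 to 1 is refused whole. A call with a gripper value outside its range is refused whole. The fingers move at their own pace and stop on an object; "grip_force" is the grip in N (left out, the last holds). Time passes only in rows, so rows that repeat a pose let the fingers close. It gives the time, the measured TCP pose, the force, the opening and the grip force at its end, in the units of the state.
- observe(): the state, without advancing time (a new reading comes with each control period).
- get_image(name): name is "scene" or "top" or "wrist"; returns the picture (384x512x3 uint8, red, green, blue); there is no depth.
- camera_params(name): a dict with "vfov" (degrees; the focal length in pixels is half the picture's height over the tangent of half this angle, whatever the lens; pixels are square), "cx", "cy" (the principal point, pixels), "distortion" ([k1, k2, p1, p2, k3] as OpenCV has them; the pictures are not rectified), "R" (3x3) and "t" (3): a world point X has camera coordinates R X + t. Camera axes: x right, y down, z forward; pixel columns grow to the right and rows downward; lengths in m; the calibration is good to about 2 mm. A picture is of the moment at which its call begins: read the wrist's pose just before it. camera_params takes no time and is no camera call; for the wrist camera it gives the pose at the moment of the call.
- job_done(): hands the job in; it is judged then, once.
Trained networks look in the newest picture that a camera, given by its name, has taken for a name from the list of things; names that differ only in an ending like _2 or _b are one class to them, and where a whole thing is asked for, a point or a joint stands for the part that bears it (a point fixed in the world has none). Each returns a list of dicts, best first, with "confidence" (0 to 1); they miss things now and then, are a little off and sometimes report something else, mostly with a low value. They report only what shows in the picture. A call takes as long as a camera call. They do not tell look-alikes from the thing itself.
- boxes_of(camera, thing): "rect" ([left, top, width, height] in pixels, round what is visible of it).
- cut_out(camera, thing): "region" (384x512 bool, what is visible of it) and "rect" ([left, top, width, height] in pixels, round what is visible of it).
- place_of(camera, thing): "point" ([row, column] in pixels: a listed point, or the origin of a listed thing).
The state is a dict: "t": time; "joints": joint angles; "dq": joint speeds; "effort": joint torques, N m; "position": TCP position; "tool_rot": TCP orientation; "contact_force": force on the tool from outside, world axes, zero at the start; "wrist_torque": the same for the moment, N m; "finger_gap": opening from 0.0 (shut) to 1.0 (fully open); "grip_force": force on a finger pad.
Only numpy, scipy, OpenCV 4.12 (cv2) and the standard library are available. Lean on these libraries where they do the work, as an engineer would, in place of code of your own. Each camera call takes 0.05 s, during which the arm holds its last target. There are 200 camera calls.

## Task

Get the hand pipette ready to dispense: take it out of the fork of its holder, carry it upright over the boxes to the vial rack and stop with it upright, its tip about a centimetre above the middle of the mouth of the one vial that has no cap. The pipette must not touch a vial, the rack, the bench or any of the things in between, and all of those stay where they are. Finish while holding it still there in the gripper; do not put it down or let go.

Things in the scene. Friction and masses are not known exactly. Their poses are not given: they have to be found in the camera images.
- pipette: hand pipette, 274 mm long, 85 g. Origin at tip height; +z up; its axis is at x=-12.1, y=+2 mm. Shaft tapers from 16 mm across at z=116 to 4 mm at the tip; collar 24 mm across, underside at z=118; handle z=120 to 244, 21 mm wide along y, 23 to 26 mm along x; then the push button (fixed here), 16 mm across, to z=274. A finger hook stands out to +x: grip across y
- pipette_tip (a point): centre of the lower end (tip) of the pipette; axes as pipette
- pipette_grip (a point): point inside the upper handle, on its middle, 230 mm above the tip: a good place to grip from above (44 mm of pipette stands above it); axes as pipette
- holder: pipette holder, fixed: round dark foot 94 mm across and 14 mm thick, a steel post 160 mm high behind (38 mm to +x of the origin) and a grey plastic fork on it. Origin on the bench, directly below the pipette's axis. The fork's slot is open toward the holder's -x side
- holder_fork (a point): centre of the slot, level with the face under the pipette's collar, 142 mm above the bench; axes as holder. Slot 17.6 mm wide, plate 7 mm thick, tines end 13 mm to -x. Lips 5 mm high, also on the tine ends, keep the collar in: raise the pipette 12 to 30 mm and draw it 45 mm out toward -x, or raise it straight up by 125 mm
- vial_rack: grey plastic block, fixed, 80 x 117 x 28 mm, with 2 rows of 3 round holes 37 mm apart (rows along y, at x=-18.5 and +18.5 mm; hole floor 6 mm above the bench). Origin at the centre of its underside. Five holes hold a vial, the sixth is empty
- vial_open: the vial without a cap: amber glass, 28 mm across, 57 mm high, open neck 21 mm across outside and 17 mm inside; origin at the centre of its bottom, which stands 6 mm above the bench in a hole of the rack. It may stand in any of the five places
- vial_mouth (a point): centre of the open vial's mouth, level with its rim (57 mm above its bottom, 63 mm above the bench); z up
- vial_1: a capped vial in the rack: same amber glass, ribbed white screw cap 25 mm across, 61 mm high in all (top 67 mm above the bench); origin at the centre of its bottom; leave alone
- vial_2: a capped vial in the rack: same amber glass, ribbed white screw cap 25 mm across, 61 mm high in all (top 67 mm above the bench); origin at the centre of its bottom; leave alone
- vial_3: a capped vial in the rack: same amber glass, ribbed white screw cap 25 mm across, 61 mm high in all (top 67 mm above the bench); origin at the centre of its bottom; leave alone
- vial_4: a capped vial in the rack: same amber glass, ribbed white screw cap 25 mm across, 61 mm high in all (top 67 mm above the bench); origin at the centre of its bottom; leave alone
- blue_box: blue microtube box with clear lid, shut, 120 x 154 x 60 mm, between the holder and the rack; origin at the centre of its underside; leave alone
- tip_box: pipette tip box with clear pinkish lid, shut, 126 x 82 x 66 mm; origin at the centre of its underside; leave alone
- lidded_tub: clear empty plastic tub with its lid shut, 100 x 66 x 54 mm; origin at the centre of its underside; leave alone
There are look-alikes about, which are no part of the job. Leave any red look-alike of the holder alone.

How it is judged:
On the way:
1. the pipette is held in the gripper and out of its holder (contact force between pipette and holder below 0.05 N and contact force between the fingers and pipette above 1 N and (horizontal distance between pipette_tip and holder_fork above 0.03 m or z of pipette_tip in the frame of holder_fork above 0.002 m)), for 0.1 s.
At the end, for the whole second after the job is handed in: The gripper holds the pipette (over 1 N), at rest, within 0.12 rad of upright, tip within 5 mm sideways of the open vial's mouth centre and 3 to 18 mm above its rim, touching nothing else listed; vials within 6 mm and other things within 15 mm of where they started (horizontal distance between pipette_tip and vial_mouth below 0.005 m and z of pipette_tip in the frame of vial_mouth between 0.003 and 0.018 m and angle between pipette's own z axis and vertical below 0.12 rad and contact force between the fingers and pipette above 1 N and linear speed of pipette below 0.02 m/s and angle between vial_open's own z axis and vertical below 0.1 rad and contact force between pipette and holder below 0.05 N and contact force between pipette and vial_rack below 0.05 N and contact force between pipette and vial_open below 0.05 N and contact force between pipette and vial_1 below 0.05 N and contact force between pipette and vial_2 below 0.05 N and contact force between pipette and vial_3 below 0.05 N and contact force between pipette and vial_4 below 0.05 N and contact force between pipette and blue_box below 0.05 N and contact force between pipette and tip_box below 0.05 N and contact force between pipette and lidded_tub below 0.05 N and distance of each of vial_open, vial_1, vial_2, vial_3, vial_4 from where it was at the start of the episode below 0.006 m and distance of each of blue_box, tip_box, lidded_tub from where it was at the start of the episode below 0.015 m); the arm keeps its last pose, push and grip.
It fails at once if the pipette bumps a vial or the vial rack (contact force between pipette and vial_rack above 0.3 N or contact force between pipette and vial_open above 0.3 N or contact force between pipette and vial_1 above 0.3 N or contact force between pipette and vial_2 above 0.3 N or contact force between pipette and vial_3 above 0.3 N or contact force between pipette and vial_4 above 0.3 N).
It fails at once if the pipette bumps one of the things standing in between (contact force between pipette and blue_box above 0.3 N or contact force between pipette and tip_box above 0.3 N or contact force between pipette and lidded_tub above 0.3 N).
It fails at once if a vial is shifted by more than 6 mm, or a thing standing in between by more than 15 mm (distance of any of vial_open, vial_1, vial_2, vial_3, vial_4 from where it was at the start of the episode above 0.006 m or distance of any of blue_box, tip_box, lidded_tub from where it was at the start of the episode above 0.015 m).
It fails at once if the pipette's tip is brought down to the bench or the holder's foot (below 16 mm) (height (world z) of pipette_tip below 0.016 m).
It fails at once if the pipette is tipped more than 35 degrees from upright (angle between pipette's own z axis and vertical above 0.61 rad).
It also fails if it takes over 51 s, if anything falls off the work surface, if the arm or the gripper's body presses on something with over 40 N, if the wrist force passes 120 N, or if a joint passes its speed limit or range.

## Working session

There is one attempt and no reset: what is moved stays moved. The work goes in short steps, Python scripts to look and compute and a tool call to move; the robot and the scene stay as the last step left them, time stands still between calls to the robot, and variables do not carry over. Pictures are saved under pics/ and viewed, at most 10 in all, crops included, and the job is handed in when it is done.

Besides the shell and the picture viewer there is one more tool, called after "Request:" as name(argument=value, ...) on one line, values as JSON. step_arm: Moves the arm, as the interface text tells. Shifts and turns lie within -1 to 1; 1 stands for 8 cm of shift or 180 degrees of turn. Its arguments: {"type":"object","properties":{"motion":{"type":"array"},"grip_force":{"type":"number"}},"required":["motion"]}

```bash
mkdir -p pics; cat > h.py <<'E'
import numpy as np, cv2
from station import *
def cam(n):
    p=camera_params(n); f=192/np.tan(np.radians(p['vfov'])/2)
    return np.array([[f,0,p['cx']],[0,f,p['cy']],[0,0,1.]]),np.array(p['distortion'],float),np.array(p['R'],float),np.array(p['t'],float)
def ray(n,u,v,c=None):
    K,D,R,t=c or cam(n)
    q=cv2.undistortPoints(np.array([[[u,v]]],float),K,D).ravel()
    return -R.T@t, R.T@np.array([q[0],q[1],1.])
def at_z(n,u,v,z,c=None):
    o,d=ray(n,u,v,c); return o+d*(z-o[2])/d[2]
def proj(n,X,c=None):
    K,D,R,t=c or cam(n)
    return cv2.projectPoints(np.atleast_2d(np.array(X,float)),cv2.Rodrigues(R)[0],t,K,D)[0].reshape(-1,2)
def tri(obs):
    A=np.zeros((3,3));b=np.zeros(3)
    for n,u,v in obs:
        o,d=ray(n,u,v);d=d/np.linalg.norm(d);P=np.eye(3)-np.outer(d,d);A+=P;b+=P@o
    x=np.linalg.solve(A,b);return x
E
python3 - <<'E'
from h import *
ims=[]
for n in ['scene','top']:
    im=get_image(n); cv2.imwrite(f'pics/{n}0.png',im[:,:,::-1]); ims.append(im)
    K,D,R,t=cam(n); print(n,K[0,0],(-R.T@t).round(3),D)
    for th in ['pipette','pipette_tip','pipette_grip','holder','holder_fork','vial_open','vial_mouth','vial_rack','blue_box','tip_box','lidded_tub','vial_1']:
        r=place_of(n,th); print(th,[(round(x['confidence'],2),np.round(x['point'][::-1],1).tolist()) for x in r[:5]])
E
```

```text
scene 388.5651879637543 [ 0.022 -0.715  0.639] [-0.13454703  0.          0.          0.          0.        ]
pipette [(0.6, [219.0, 208.2]), (0.59, [216.6, 214.2]), (0.25, [337.6, 319.6])]
pipette_tip [(0.78, [217.9, 208.2])]
pipette_grip [(0.93, [210.5, 135.1]), (0.3, [345.5, 302.9])]
holder [(0.89, [233.3, 181.5]), (0.84, [176.6, 231.3]), (0.83, [219.1, 215.9]), (0.61, [159.0, 208.0])]
holder_fork [(0.96, [158.8, 169.9]), (0.84, [233.3, 148.4]), (0.76, [217.1, 173.0]), (0.61, [168.5, 185.1]), (0.22, [325.0, 293.3])]
vial_open [(0.57, [328.9, 306.1]), (0.53, [348.2, 303.8])]
vial_mouth [(0.63, [347.6, 283.4])]
vial_rack [(0.67, [335.7, 309.3])]
blue_box [(0.68, [259.9, 242.9]), (0.31, [341.3, 320.2])]
tip_box [(0.71, [299.6, 226.2])]
lidded_tub [(0.73, [329.2, 239.1]), (0.34, [351.7, 314.4]), (0.19, [216.3, 206.3])]
vial_1 [(0.85, [342.3, 319.9]), (0.82, [352.0, 315.6]), (0.63, [324.2, 292.5]), (0.6, [330.3, 306.7])]
top 486.63633024590166 [0.159 0.021 1.698] [0.0337977 0.        0.        0.        0.       ]
pipette [(0.66, [202.7, 198.9])]
pipette_tip []
pipette_grip [(0.49, [190.9, 190.5])]
holder [(0.94, [202.1, 204.2]), (0.92, [204.7, 246.7]), (0.78, [162.4, 241.3]), (0.65, [161.9, 163.2]), (0.46, [345.8, 195.9])]
holder_fork [(0.83, [197.5, 198.0]), (0.7, [195.9, 244.3]), (0.7, [153.2, 234.4]), (0.65, [193.8, 190.2]), (0.63, [152.7, 154.6])]
vial_open [(0.44, [342.7, 187.3])]
vial_mouth []
vial_rack [(0.81, [344.7, 192.4])]
blue_box [(0.91, [258.5, 200.6]), (0.71, [204.4, 200.0]), (0.54, [331.3, 196.1]), (0.51, [351.6, 197.9])]
tip_box [(0.74, [249.5, 158.2])]
lidded_tub [(0.81, [290.4, 151.7]), (0.37, [351.4, 194.6])]
vial_1 [(0.51, [350.2, 190.1]), (0.42, [333.5, 194.8]), (0.41, [338.7, 193.9]), (0.4, [351.3, 197.1])]
```

View pics/scene0.png

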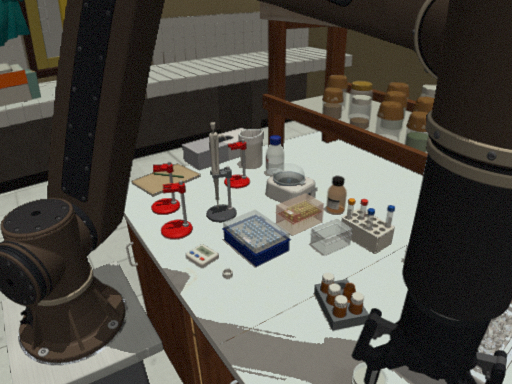

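View pics/top0.png

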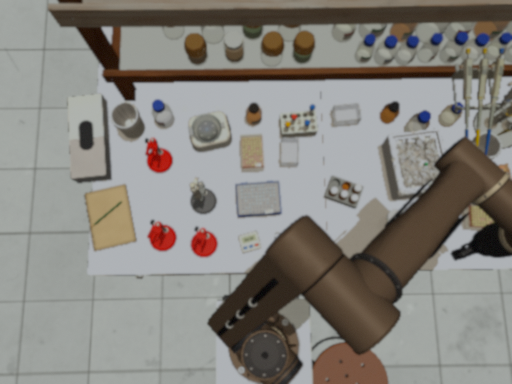

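The scene view shows the grey holder with the pipette at (218,175) and three red look-alike holders at (165,205), (177,228) and (237,180). The rack is at (342,302). In the top view the dark holder is at (203,201) and the rack at (344,191). The dark holder is the one that fits, since it is the only one that isn't red and it carries the pipette. I'll confirm both the holder and the open vial in one enlarged crop.

```bash
python3 - <<'E'
from h import *
a=cv2.imread('pics/scene0.png');b=cv2.imread('pics/top0.png')
def c(im,x,y,w,h,s): return cv2.resize(im[y:y+h,x:x+w],(400,300),interpolation=cv2.INTER_CUBIC)
m=np.vstack([np.hstack([c(a,155,115,140,105,0),c(a,302,258,80,60+0,0)]),np.hstack([c(b,177,170,60,45,0),c(b,317,168,56,42,0)])])
cv2.imwrite('pics/crop1.png',m)
# boxes corners etc.
for n in ['scene','top']:
  for th in ['vial_open','vial_1','vial_rack','pipette','holder','blue_box','tip_box','lidded_tub']:
    r=boxes_of(n,th) if False else cut_out(n,th)
    print(n,th,[(round(x['confidence'],2),np.round(x['rect'],1).tolist(), np.round(np.argwhere(x['region']).mean(0)[::-1],1).tolist()) for x in r[:6]])
tc=cam('top')
for nm,u,v,z in [('holder',202.1,204.2,0),('fork',197.5,198,.142),('rack',344.7,192.4,0),('blue',258.5,200.6,0),('tipbox',249.5,158.2,0),('tub',290.4,151.7,0)]: print(nm,at_z('top',u,v,z,tc).round(3))
print('fork scene',at_z('scene',217.1,173,.142).round(3),'holder',at_z('scene',219.1,215.9,0).round(3),'rack',at_z('scene',335.7,309.3,0).round(3), 'mouth',at_z('scene',347.6,283.4,.063).round(3))
print(tri([('scene',210.5,135.1),('top',190.9,190.5)]))
E
```

```text
scene vial_open [(0.45, [341.8, 285.2, 15.4, 16.8], [348.3, 290.2])]
scene vial_1 [(0.77, [333.7, 293.4, 11.4, 25.0], [339.5, 306.2]), (0.76, [328.3, 285.2, 11.5, 17.4], [332.6, 293.3]), (0.64, [323.2, 272.5, 8.9, 22.4], [326.3, 282.1]), (0.57, [226.0, 208.5, 63.3, 61.0], [256.3, 236.9])]
scene vial_rack [(0.72, [312.3, 278.7, 58.4, 53.9], [338.3, 310.7])]
scene pipette [(0.88, [208.7, 122.9, 16.4, 85.3], [214.8, 156.8]), (0.57, [326.5, 283.8, 15.7, 21.1], [332.3, 293.2]), (0.42, [312.2, 279.6, 57.1, 52.6], [338.4, 310.1])]
scene holder [(0.94, [159.9, 183.0, 30.1, 54.6], [176.8, 214.5]), (0.93, [206.4, 168.3, 31.2, 50.3], [222.5, 200.6]), (0.92, [149.5, 166.8, 30.8, 49.3], [165.0, 193.0]), (0.84, [224.0, 135.3, 25.5, 49.8], [239.2, 166.5]), (0.65, [328.0, 283.1, 14.0, 22.0], [332.5, 293.3]), (0.24, [224.7, 209.2, 66.1, 58.4], [256.2, 237.0])]
scene blue_box [(0.85, [223.9, 208.7, 66.7, 59.2], [256.3, 236.9]), (0.18, [342.9, 283.1, 11.7, 14.7], [348.3, 290.3])]
scene tip_box [(0.78, [272.7, 195.8, 52.1, 38.4], [299.3, 213.0])]
scene lidded_tub [(0.66, [310.8, 217.1, 41.7, 42.3], [330
[... 406 characters left out ...]
29.8], [340.4, 192.7]), (0.62, [192.9, 178.1, 6.5, 18.1], [195.4, 188.9])]
top holder [(0.84, [143.5, 138.4, 29.5, 34.7], [157.4, 156.4]), (0.65, [192.7, 230.3, 24.9, 25.8], [203.7, 243.4]), (0.55, [147.4, 220.6, 30.7, 33.2], [161.2, 236.5])]
top blue_box []
top tip_box [(0.77, [237.7, 133.4, 24.9, 36.3], [251.4, 151.6])]
top lidded_tub [(0.88, [280.8, 134.7, 19.6, 33.7], [288.9, 151.3])]
holder [0.483 0.207 0.   ]
fork [0.477 0.206 0.142]
rack [ 0.518 -0.302  0.   ]
blue [0.493 0.007 0.   ]
tipbox [0.65  0.036 0.   ]
tub [ 0.672 -0.113  0.   ]
fork scene [0.489 0.207 0.142] holder [0.482 0.199 0.   ] rack [ 0.507 -0.292  0.   ] mouth [ 0.533 -0.292  0.063]
[0.47684979 0.21198637 0.26114937]
```

View pics/crop1.png

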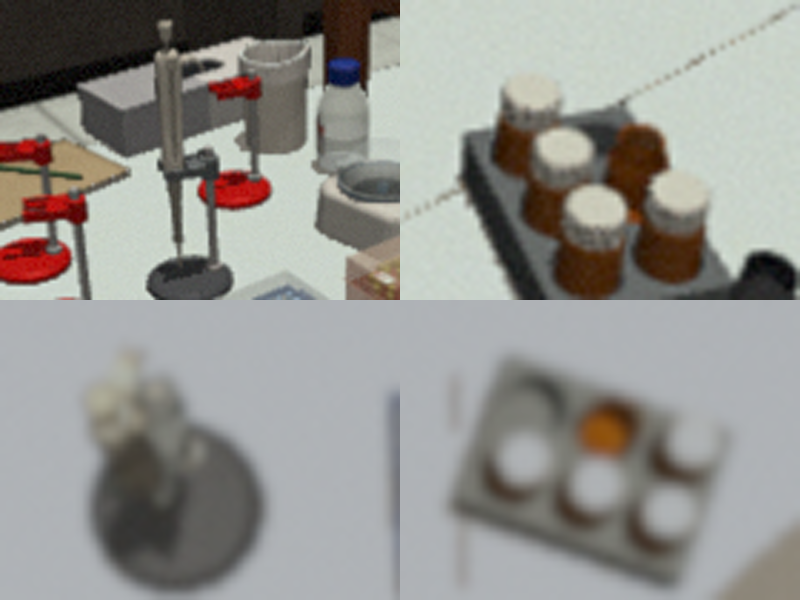

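The crops confirm both targets. The pipette sits in the dark holder, with its post at (229,209) in the scene view. The open vial is the amber one without a cap, in the middle of the row farther from the robot: scene (349.6,285.4), top (345.7,186.5). The empty hole is beside it. Next I'll work out the hover over the holder.

```bash
python3 - <<'E'
from h import *
from scipy.spatial.transform import Rotation as Ro
s=observe(); print(s['t'],s['position'],s['tool_rot'],s['finger_gap'])
R=Ro.from_quat(np.roll(s['tool_rot'],-1)).as_matrix(); print(R.round(3))
print('foot',at_z('top',203.7,200.8,.012).round(3),'post base top',at_z('top',206.2,193.3,.014).round(3),'post base scene',at_z('scene',229.6,208.8,.014).round(3),'post top scene',at_z('scene',227.5,169,.16).round(3),'post top top',at_z('top',177+160*.15,170+90*.15,.16).round(3))
print('mouth top',at_z('top',345.7,186.5,.063).round(3),'scene',at_z('scene',349.6,285.4,.063).round(3),tri([('top',345.7,186.5),('scene',349.6,285.4)]).round(3))
c=cam('wrist');print('wrist cam pos in tool',(R.T@(-c[2].T@c[3]-s['position'])).round(3),'fwd',(R.T@c[2][2]).round(3),'f',c[0][0,0])
g=np.array([.479,.207,.45]);print('shift tool units from now',(R.T@(g-s['position'])/.08).round(2))
E
```

```text
2.1 [ 0.29404763 -0.6075622   0.23130779] [-2.92840856e-06 -2.23499345e-01  9.74704080e-01  5.67714471e-06] 0.9996103708123676
[[-0.9   -0.436 -0.   ]
 [-0.436  0.9    0.   ]
 [ 0.     0.    -1.   ]]
foot [0.493 0.2   0.012] post base top [0.519 0.191 0.014] post base scene [0.519 0.197 0.014] post top scene [0.509 0.18  0.16 ] post top top [0.521 0.193 0.16 ]
mouth top [ 0.525 -0.294  0.063] scene [ 0.532 -0.299  0.063] [ 0.529 -0.297  0.062]
wrist cam pos in tool [ 0.075 -0.001 -0.144] fwd [-0.292  0.001  0.956] f 275.82723508143545
shift tool units from now [-6.52  8.16 -2.73]
```

Request:
step_arm(motion=[1,0,0,-0.5,0.06,1,0,0,-1,0.12,1,0,0,-1,0.18,1,0,0,-1,0.227,1,0,0,-1,0.227])

```text
t: 2.72
position: [0.294, -0.6075, 0.3114]
tool_rot: [0.0, 0.13, 0.991, -0.0]
contact_force: [-0.0, -0.2, 1.1]
finger_gap: 1.005
grip_force: 0.0
```

Request:
step_arm(motion=[1,-0.3,0.4,-0.4,0,1,-0.6,1,-0.8,0,1,-0.6,1,-0.8,0])

```text
t: 3.1
position: [0.3637, -0.5416, 0.3788]
tool_rot: [0.002, 0.127, 0.992, -0.002]
contact_force: [-0.5, 0.2, 0.6]
finger_gap: 0.997
grip_force: 0.0
```

Request:
step_arm(motion=[1,-0.3,0.6,0,0,1,-0.6,1,0,0,1,-0.6,1,0,0])

```text
t: 3.48
position: [0.4297, -0.4765, 0.3744]
tool_rot: [-0.0, 0.128, 0.992, 0.0]
contact_force: [0.2, 0.0, 0.1]
finger_gap: 1.0
grip_force: 0.0
```

Request:
step_arm(motion=[1,0,0.6,0,0,1,0,1,0,0,1,0,1,0,0])

```text
t: 3.85
position: [0.4489, -0.3997, 0.3754]
tool_rot: [0.0, 0.129, 0.992, 0.0]
contact_force: [0.4, -0.3, -0.5]
finger_gap: 0.999
grip_force: 0.0
```

Request:
step_arm(motion=[1,0,0.6,0,0,1,0,1,0,0,1,0,1,0,0,1,0,1,0,0])

```text
t: 4.35
position: [0.4694, -0.3243, 0.3751]
tool_rot: [-0.0, 0.131, 0.991, -0.0]
contact_force: [0.2, 0.4, -0.5]
finger_gap: 0.994
grip_force: 0.0
```

```bash
python3 - <<'E'
from h import *
c=cam('wrist');im=get_image('wrist'); cv2.imwrite('pics/w1.png',im[:,:,::-1]); s=observe();print(s['t'],s['position'],s['tool_rot'])
for n in ['wrist','scene','top']:
  if n!='wrist': cv2.imwrite(f'pics/{n}1.png',get_image(n)[:,:,::-1])
  c=cam(n)
  for th,z in [('vial_mouth',.063),('vial_open',.006),('vial_rack',0),('vial_1',.006)]:
    print(n,th,[(round(x['confidence'],2),np.round(x['point'][::-1],1).tolist(),at_z(n,*x['point'][::-1],z,c).round(3)[:2]) for x in place_of(n,th)[:6]])
E
```

```text
4.4 [ 0.46937046 -0.32443557  0.37499995] [-2.94446954e-04  1.30899757e-01  9.91395564e-01 -4.66171273e-05]
wrist vial_mouth [(0.47, [279.9, 179.6], array([ 0.527, -0.297]))]
wrist vial_open [(0.67, [273.7, 175.9], array([ 0.533, -0.306]))]
wrist vial_rack [(0.59, [275.8, 155.3], array([ 0.497, -0.292])), (0.55, [276.1, 167.7], array([ 0.52 , -0.298]))]
wrist vial_1 [(0.77, [278.4, 154.4], array([ 0.495, -0.287])), (0.69, [297.0, 160.1], array([ 0.515, -0.256])), (0.53, [259.8, 154.4], array([ 0.486, -0.321])), (0.5, [255.1, 171.7], array([ 0.516, -0.338]))]
scene vial_mouth [(0.44, [346.7, 285.1], array([ 0.528, -0.295]))]
scene vial_open [(0.64, [347.6, 304.0], array([ 0.535, -0.299])), (0.53, [216.7, 173.1], array([0.615, 0.46 ]))]
scene vial_rack [(0.93, [341.8, 309.5], array([ 0.517, -0.3  ]))]
scene vial_1 [(0.83, [342.2, 317.8], array([ 0.496, -0.322])), (0.71, [328.9, 307.3], array([ 0.494, -0.282])), (0.69, [352.3, 316.7], array([ 0.516, -0.333])), (0.47, [323.4, 295.2], array([ 0.51 , -0.246]))]
top vial_mouth [(0.44, [344.4, 184.7], array([ 0.531, -0.29 ]))]
top vial_open [(0.54, [342.1, 186.4], array([ 0.538, -0.292]))]
top vial_rack [(0.59, [342.6, 192.0], array([ 0.519, -0.294]))]
top vial_1 [(0.69, [201.0, 206.8], array([0.473, 0.21 ])), (0.59, [340.6, 196.9], array([ 0.5  , -0.285])), (0.47, [350.5, 198.2], array([ 0.495, -0.32 ])), (0.43, [351.8, 193.1], array([ 0.513, -0.326]))]
```

View pics/w1.png

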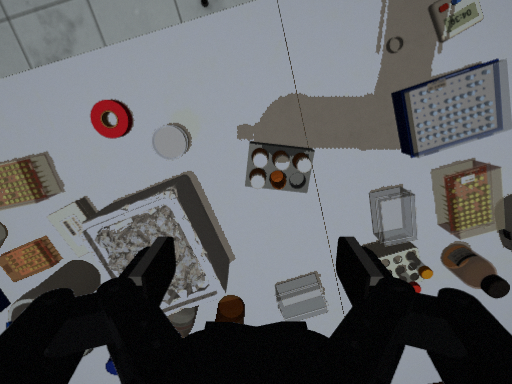

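The wrist view shows the rack at (280,167). The open orange mouth is at (278,178) and the empty hole at (297,179). I'll fit the rack layout to the four caps' centroids to get the mouth more accurately.

```bash
python3 - <<'E'
from h import *
from scipy.optimize import least_squares
im=cv2.imread('pics/w1.png').astype(float); c=cam('wrist')
def cen(u,v,w,r=8):
    y,x=np.mgrid[v-r:v+r+1,u-r:u+r+1]; p=im[v-r:v+r+1,u-r:u+r+1]; m=w(p)*(np.hypot(x-u,y-v)<=r)
    return (x*m).sum()/m.sum(),(y*m).sum()/m.sum(),int((m>0).sum())
white=lambda p:(p.min(2)>140)*1.
orange=lambda p:((p[:,:,2]-p[:,:,0])>60)*1.
caps=[]
for u,v in [(260,158),(281,158),(301,161),(259,178)]:
    a=cen(u,v,white,8);a=cen(round(a[0]),round(a[1]),white,8);X=at_z('wrist',a[0],a[1],.066,c);caps.append(X[:2]);print(np.round(a,1),X.round(4))
a=cen(278,178,orange);print('orange',np.round(a,1),at_z('wrist',a[0],a[1],.063,c).round(4))
P=np.array([(-18.5,-37),(-18.5,0),(-18.5,37),(18.5,-37)])/1000
f=lambda q:((np.array([[np.cos(q[2]),-np.sin(q[2])],[np.sin(q[2]),np.cos(q[2])]])@P.T).T+q[:2]-caps).ravel()
r=least_squares(f,[.51,-.29,-.3]);q=r.x;print(q,(r.fun*1000).round(1));print('mouth',q[0]+.0185*np.cos(q[2]),q[1]+.0185*np.sin(q[2]))
E
python3 - <<'E'
import cv2;a=cv2.imread('pics/w1.png')[135:205,230:330];cv2.imwrite('pics/w1c.png',cv2.resize(a,(800,560),interpolation=cv2.INTER_NEAREST))
E
```

```text
[259.9 160.1 137. ] [ 0.486  -0.3205  0.066 ]
[282.1 165.   71. ] [ 0.5037 -0.2866  0.066 ]
[304.  165.1 132. ] [ 0.5133 -0.2513  0.066 ]
[257.2 181.8 135. ] [ 0.521  -0.3345  0.066 ]
orange [276.6 175.9 106. ] [ 0.5204 -0.3001  0.063 ]
[ 0.51804786 -0.29312814 -0.38283505] [ 1.  -0.  -2.8  0.4  1.4 -0.6  0.4  0.1]
mouth 0.5352086315137965 -0.30003885180961587
```

View pics/w1c.png

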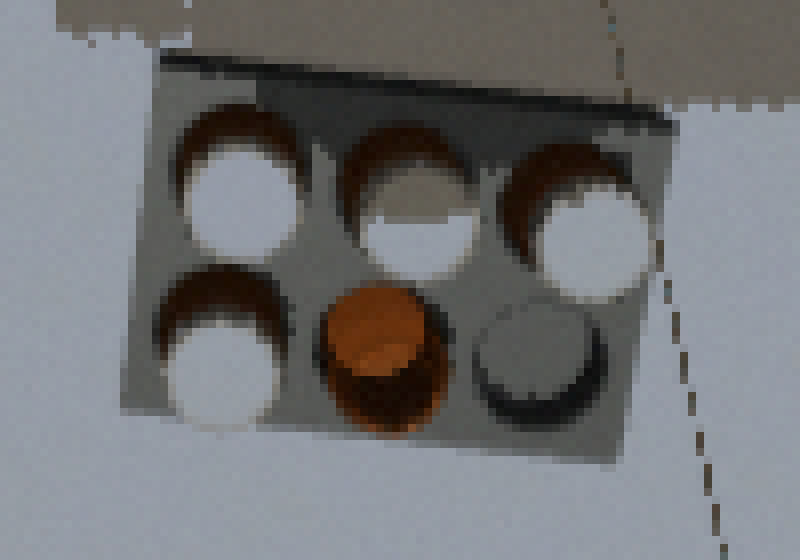

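```bash
python3 - <<'E'
from h import *
from scipy.optimize import least_squares
c=cam('wrist')
caps=np.array([at_z('wrist',u,v,.067,c)[:2] for u,v in [(259.5,160.1),(282,162.3),(303.6,164.9),(257.3,181.4)]])
P=np.array([(-18.5,-37),(-18.5,0),(-18.5,37),(18.5,-37)])/1000
f=lambda q:((np.array([[np.cos(q[2]),-np.sin(q[2])],[np.sin(q[2]),np.cos(q[2])]])@P.T).T+q[:2]-caps).ravel()
r=least_squares(f,[.51,-.29,-.3]);q=r.x;print(q,(r.fun*1000).round(1));print('mouth',q[0]+.0185*np.cos(q[2]),q[1]+.0185*np.sin(q[2]))
print('direct',at_z('wrist',279.5,182.9,.063,c)); print('hole',at_z('wrist',297,179.6,.028,c), q[:2]+[.0185*np.cos(q[2])-.037*np.sin(q[2]),.0185*np.sin(q[2])+.037*np.cos(q[2])])
K,D,R,t=c;print('cam',-R.T@t)
s=observe();g=np.array([.42,.18,.40]);from scipy.spatial.transform import Rotation as Ro
M=Ro.from_quat(np.roll(s['tool_rot'],-1)).as_matrix();print(M.round(3));print((M.T@(g-s['position'])/.08).round(2))
E
```

```text
[ 0.51626045 -0.29297133 -0.37019466] [ 0.   0.3  0.1 -0.4 -0.1  0.2 -0.  -0.1]
mouth 0.5335072038532143 -0.29966457295861254
direct [ 0.53368725 -0.29814145  0.063     ]
hole [ 0.54630456 -0.26497847  0.028     ] [ 0.54689369 -0.26517107]
cam [ 0.39789673 -0.30489532  0.51910288]
[[-0.966  0.259  0.   ]
 [ 0.259  0.966  0.   ]
 [-0.     0.    -1.   ]]
[ 2.23  5.92 -0.31]
```

The cap fit puts the mouth at (0.5335, -0.2995) with residuals under 0.4 mm, and the empty hole agrees with it. Now I'll move to hover near the holder.

Request:
step_arm(motion=[1,0,0.6,-0.3,0,1,0,1,-0.4,0,1,0,1,-0.4,0])

```text
t: 5.48
position: [0.4912, -0.2446, 0.4084]
tool_rot: [0.001, 0.13, 0.992, 0.0]
contact_force: [0.7, -0.6, -0.9]
finger_gap: 1.001
grip_force: 0.0
```

Request:
step_arm(motion=[1,0.1,0.6,0,0,1,0.4,1,0,0,1,0.4,1,0,0])

```text
t: 5.85
position: [0.4797, -0.1594, 0.4077]
tool_rot: [0.0, 0.13, 0.992, 0.0]
contact_force: [0.4, -0.2, 0.8]
finger_gap: 1.004
grip_force: 0.0
```

Request:
step_arm(motion=[1,0.2,0.6,0,0,1,0.4,1,0,0,1,0.4,1,0,0])

```text
t: 6.22
position: [0.4701, -0.0742, 0.4074]
tool_rot: [0.0, 0.13, 0.992, 0.0]
contact_force: [0.8, -0.4, -0.4]
finger_gap: 0.998
grip_force: 0.0
```

Request:
step_arm(motion=[1,0.2,0.6,0,0,1,0.4,1,0,0,1,0.4,1,0,0])

```text
t: 6.6
position: [0.4602, 0.0111, 0.4071]
tool_rot: [-0.0, 0.13, 0.992, -0.0]
contact_force: [-0.1, -0.4, 0.1]
finger_gap: 0.999
grip_force: 0.0
```

Request:
step_arm(motion=[1,0.2,0.6,0,0,1,0.4,1,0,0,1,0.4,1,0,0])

```text
t: 6.98
position: [0.4503, 0.0966, 0.4069]
tool_rot: [-0.0, 0.13, 0.992, -0.0]
contact_force: [0.4, -0.3, 0.4]
finger_gap: 1.004
grip_force: 0.0
```

Request:
step_arm(motion=[1,0.2,0.6,0,0,1,0.4,0.9,0,0,1,0.4,0.9,0,0,1,0.4,0.9,0,0])

```text
t: 7.48
position: [0.4382, 0.1728, 0.4072]
tool_rot: [0.0, 0.131, 0.991, -0.0]
contact_force: [0.0, 0.2, -0.6]
finger_gap: 0.997
grip_force: 0.0
```

```bash
python3 - <<'E'
from h import *
c=cam('wrist');im=get_image('wrist'); cv2.imwrite('pics/w2.png',im[:,:,::-1]); s=observe();print(s['t'],s['position'],s['tool_rot'],s['joints'])
for th,z in [('pipette_grip',.254),('pipette_tip',.024),('holder_fork',.142),('holder',0)]:
    print(th,[(round(x['confidence'],2),np.round(x['point'][::-1],1).tolist(),at_z('wrist',*x['point'][::-1],z,c).round(4)[:2]) for x in place_of('wrist',th)[:6]])
E
```

```text
7.525 [0.43821286 0.17271529 0.40732426] [ 5.89874027e-05  1.31420115e-01  9.91326743e-01 -1.96125365e-04] [ 7.95113422e-01 -5.48444869e-02 -9.56981233e-02  3.30094868e-04
 -1.53018558e+00 -2.62952596e+00]
pipette_grip [(0.96, [290.6, 203.7], array([0.4821, 0.202 ]))]
pipette_tip [(0.74, [275.6, 164.7], array([0.4855, 0.2001]))]
holder_fork [(0.9, [258.7, 72.3], array([0.3272, 0.2066])), (0.86, [396.3, 241.7], array([0.6357, 0.3591])), (0.76, [363.7, 64.0], array([0.3543, 0.3473])), (0.65, [284.8, 180.9], array([0.4871, 0.2058])), (0.21, [60.5, 232.8], array([ 0.4777, -0.1668]))]
holder [(0.74, [365.5, 210.1], array([0.6369, 0.3625])), (0.73, [272.8, 161.4], array([0.4828, 0.1967])), (0.68, [332.5, 76.8], array([0.3567, 0.3423])), (0.58, [253.4, 80.0], array([0.3239, 0.1989])), (0.52, [40.3, 240.7], array([ 0.5223, -0.3428]))]
```

View pics/w2.png

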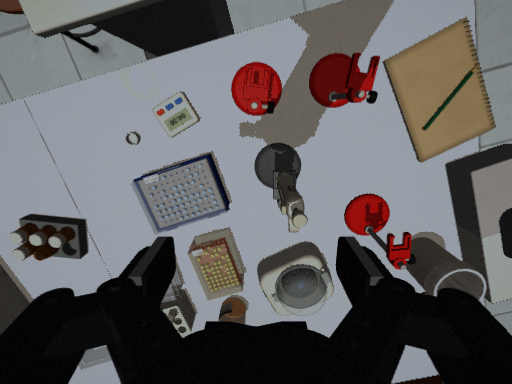

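The pipette is at (285,190), with its button at (298,220) and the dark foot at (277,165); the red look-alikes are clear of it. I'll take an enlarged crop to get its yaw.

```bash
python3 - <<'E'
from h import *
a=cv2.imread('pics/w2.png')[130:245,235:335]
m=cv2.resize(a,None,fx=5,fy=5,interpolation=cv2.INTER_CUBIC)
c=cam('wrist')
# overlay candidate: axis at (.483,.2025) yaw -15: post base/top, axis points
def draw(ax,yaw,col):
    d=np.array([np.cos(yaw),np.sin(yaw),0])
    pts=[np.array([*ax,z]) for z in (.024,.142,.254,.298)]+[np.array([*ax,0.014])+.038*d,np.array([*ax,.16])+.038*d,np.array([*ax,.14])-.013*d]
    for p in proj('wrist',pts,c): cv2.circle(m,(int((p[0]-235+.5)*5),int((p[1]-130+.5)*5)),4,col,1)
draw((.483,.2025),np.radians(-15),(0,0,255)); draw((.483,.2025),np.radians(5),(0,255,0))
cv2.imwrite('pics/w2c.png',m)
E
```

```text
(no output)
```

View pics/w2c.png

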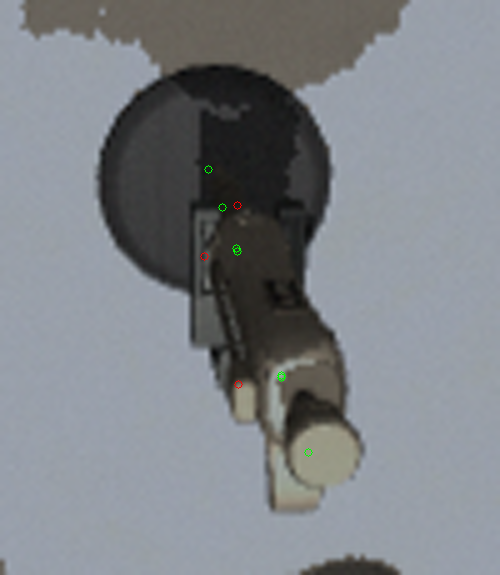

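```bash
python3 - <<'E'
from h import *
from scipy.spatial.transform import Rotation as Ro
c=cam('wrist')
P=lambda x,y:(235+x/5-.5,130+y/5-.5)
print('button',at_z('wrist',*P(325,455),.298,c).round(4))
for n,x,y in [('tineL',205,207),('tineR',290,207)]: print(n,at_z('wrist',*P(x,y),.145,c).round(4))
print('post top',at_z('wrist',*P(243,390),.16,c).round(4),'foot',at_z('wrist',*P(213,178),.012,c).round(4))
s=observe();M=Ro.from_quat(np.roll(s['tool_rot'],-1)).as_matrix();print(M.round(4))
for g in ([.484,.2055,.36],): print(((M.T@(np.array(g)-s['position']))/.08).round(3))
E
```

```text
button [0.4844 0.2055 0.298 ]
tineL [0.4671 0.1962 0.145 ]
tineR [0.4738 0.221  0.145 ]
post top [0.5216 0.1935 0.16  ] foot [0.4895 0.2036 0.012 ]
[[-9.655e-01  2.604e-01  2.000e-04]
 [ 2.604e-01  9.655e-01  0.000e+00]
 [-2.000e-04  1.000e-04 -1.000e+00]]
[-0.451  0.54   0.593]
```

Request:
step_arm(motion=[1,-0.3,0.4,0,0,1,-0.455,0.54,0,0,1,-0.455,0.54,0.3,0,1,-0.455,0.54,0.6,0,1,-0.455,0.54,0.6,0])

```text
t: 8.35
position: [0.4834, 0.2054, 0.3577]
tool_rot: [-0.001, 0.131, 0.991, -0.001]
contact_force: [-0.0, 0.3, -0.1]
finger_gap: 1.003
grip_force: 0.0
```

```bash
python3 - <<'E'
from h import *
from scipy.spatial.transform import Rotation as Ro
c=cam('wrist');im=get_image('wrist')[:,:,::-1].copy(); s=observe();print(s['position'])
M=Ro.from_quat(np.roll(s['tool_rot'],-1)).as_matrix();print(M.round(4)); print((M.T@(np.array([.4844,.2055,.237])-s['position'])/.08).round(3))
for p in proj('wrist',[[.4844,.2055,.298],[.4844,.2055,.254],[.4844,.2055,.142]],c): print(p); cv2.circle(im,(int(p[0]),int(p[1])),3,(0,0,255),1)
cv2.imwrite('pics/w3.png',im)
E
```

```text
[0.48403517 0.20572416 0.35935137]
[[-9.657e-01  2.596e-01 -6.000e-04]
 [ 2.596e-01  9.657e-01 -1.100e-03]
 [ 3.000e-04 -1.200e-03 -1.000e+00]]
[-0.006  0.     1.529]
[256.85381379 204.40572513]
[256.72920932 188.19836906]
[256.54151559 163.77557286]
```

View pics/w3.png

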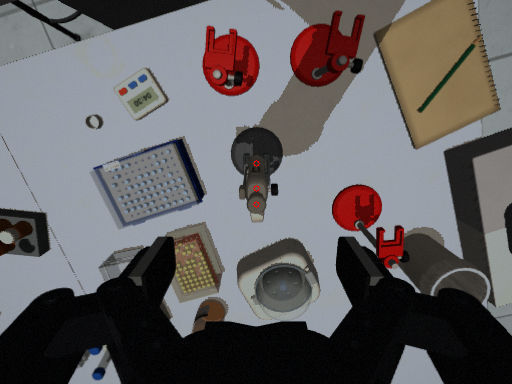

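The pipette's button and handle lie on the predicted axis at (256,205), centred between the fingers. I'll descend and grip.

Request:
step_arm(motion=[1,0,0,0.35,0,1,0,0,0.7,0,1,0,0,1,0,1,0,0,1,0])

```text
t: 8.9
position: [0.4838, 0.2059, 0.2792]
tool_rot: [-0.0, 0.131, 0.991, -0.001]
contact_force: [-0.7, 0.1, 1.1]
finger_gap: 1.0
grip_force: 0.0
```

Request:
step_arm(motion=[1,0,0,0.25,0,1,0,0,0.53,0,1,0,0,0.53,0,1,0,0,0.53,0])

```text
t: 9.4
position: [0.485, 0.2067, 0.2389]
tool_rot: [0.001, 0.131, 0.991, 0.001]
contact_force: [1.3, 0.3, -0.2]
finger_gap: 1.001
grip_force: 0.0
```

Request:
step_arm(motion=[-0.3,0,0,0,0,-0.6,0,0,0,0,-1,0,0,0,0,-1,0,0,0,0,-1,0,0,0,0,-1,0,0,0,0,-1,0,0,0,0,-1,0,0,0,0], grip_force=40)

```text
t: 10.4
position: [0.4841, 0.2062, 0.2372]
tool_rot: [0.0, 0.131, 0.991, 0.0]
contact_force: [-1.9, -0.9, 4.1]
finger_gap: 0.235
grip_force: 40.6
```

The grip has closed at about 20 mm with 40 N. Next is a straight lift of about 130 mm.

Request:
step_arm(motion=[-1,0,0,-0.1,0,-1,0,0,-0.3,0,-1,0,0,-0.5,0,-1,0,0,-0.75,0,-1,0,0,-1,0,-1,0,0,-1,0])

```text
t: 11.15
position: [0.4848, 0.2068, 0.3193]
tool_rot: [0.001, 0.131, 0.991, 0.001]
contact_force: [-0.3, 0.8, -0.5]
finger_gap: 0.237
grip_force: 39.9
```

Request:
step_arm(motion=[-1,0,0,-0.25,0,-1,0,0,-0.5,0,-1,0,0,-0.7,0,-1,0,0,-0.7,0,-1,0,0,-0.7,0])

```text
t: 11.78
position: [0.4836, 0.2062, 0.3719]
tool_rot: [-0.001, 0.131, 0.991, -0.0]
contact_force: [-0.2, 0.3, -1.7]
finger_gap: 0.232
grip_force: 39.9
```

```bash
python3 - <<'E'
from h import *
s=observe();print(s['t'],s['position'],s['grip_force'],s['finger_gap'],s['joints'])
print(s['contact_force'],s['wrist_torque'])
a=[]
for n,w in [('scene',(150,60,160,120)),('wrist',(176,130,160,120))]:
    im=get_image(n)[:,:,::-1]; x,y,ww,hh=w; a.append(cv2.resize(im[y:y+hh,x:x+ww],(400,300),interpolation=cv2.INTER_CUBIC))
    for th in ['pipette_tip','pipette_grip']: print(n,th,[(round(r['confidence'],2),np.round(r['point'][::-1],1)) for r in place_of(n,th)[:3]])
cv2.imwrite('pics/lift.png',np.hstack(a))
p=np.array(s['position']);print('expected tip scene/wrist',[proj(n,[p+[0,0,-.213],p+[0,0,.019]]).round(1).tolist() for n in ('scene','wrist','top')])
E
```

```text
11.775 [0.48363008 0.20615571 0.37194695] 39.87391859292984 0.23210617744943662 [ 7.75967724e-01  4.92678432e-02 -6.81684241e-02 -5.51106760e-04
 -1.45454206e+00 -2.60909156e+00]
[-0.22996837  0.25097567 -1.71298481] [-0.00219383  0.08010741 -0.04391125]
scene pipette_tip [(0.96, array([216. , 169.3]))]
scene pipette_grip [(0.95, array([209.3,  88.3]))]
wrist pipette_tip [(0.91, array([254.3, 164.1]))]
wrist pipette_grip [(0.88, array([251.6, 257.3]))]
expected tip scene/wrist [[[215.4, 168.4], [210.5, 89.3]], [[255.9, 162.9], [256.6, 254.9]], [[197.0, 194.9], [187.0, 177.7]]]
```

View pics/lift.png

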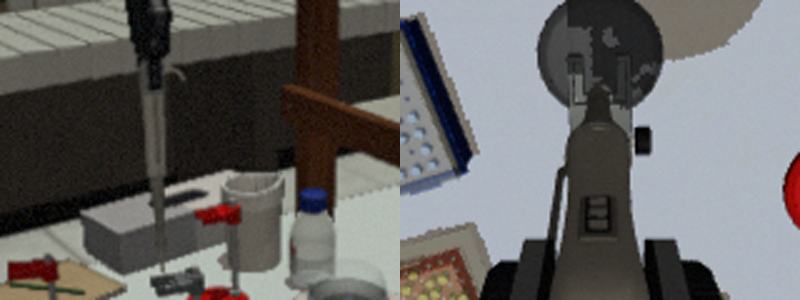

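The lift view shows the pipette upright, gripped and clear of the fork, with its tip at about z 0.159. I'll carry it to the rack.

Request:
step_arm(motion=[-1,-0.06,-0.15,0,0,-1,-0.17,-0.45,0,0,-1,-0.3,-0.75,0,0,-1,-0.373,-0.99,0,0])

```text
t: 12.58
position: [0.4923, 0.1205, 0.3729]
tool_rot: [0.0, 0.131, 0.991, -0.0]
contact_force: [0.2, 0.2, -1.4]
finger_gap: 0.235
grip_force: 39.9
```

Request:
step_arm(motion=[-1,-0.12,-0.33,0,0,-1,-0.25,-0.66,0,0,-1,-0.373,-0.99,0,0])

```text
t: 12.95
position: [0.5004, 0.0364, 0.373]
tool_rot: [0.0, 0.131, 0.991, 0.0]
contact_force: [1.0, 0.1, 0.0]
finger_gap: 0.233
grip_force: 39.9
```

Request:
step_arm(motion=[-1,-0.12,-0.33,0,0,-1,-0.25,-0.66,0,0,-1,-0.373,-0.99,0,0])

```text
t: 13.32
position: [0.5086, -0.0479, 0.373]
tool_rot: [0.0, 0.131, 0.991, 0.0]
contact_force: [0.4, -0.7, -1.4]
finger_gap: 0.233
grip_force: 39.9
```

Request:
step_arm(motion=[-1,-0.12,-0.33,0,0,-1,-0.25,-0.66,0,0,-1,-0.373,-0.99,0,0])

```text
t: 13.7
position: [0.5168, -0.1321, 0.3729]
tool_rot: [0.0, 0.131, 0.991, 0.0]
contact_force: [1.0, 0.0, -1.1]
finger_gap: 0.238
grip_force: 39.9
```

Request:
step_arm(motion=[-1,-0.12,-0.33,0,0,-1,-0.25,-0.66,0,0,-1,-0.373,-0.99,0,0])

```text
t: 14.08
position: [0.5251, -0.2163, 0.3729]
tool_rot: [0.0, 0.131, 0.991, 0.0]
contact_force: [0.2, 0.8, -1.2]
finger_gap: 0.237
grip_force: 39.9
```

Request:
step_arm(motion=[-1,-0.12,-0.33,0,0,-1,-0.25,-0.66,0,0,-1,-0.34,-0.9,0,0,-1,-0.373,-0.99,0,0,-1,-0.373,-0.99,0,0,-1,-0.373,-0.99,0,0])

```text
t: 14.82
position: [0.5337, -0.2986, 0.3731]
tool_rot: [0.0, 0.131, 0.991, 0.0]
contact_force: [0.4, 0.4, -1.7]
finger_gap: 0.235
grip_force: 39.9
```

```bash
cat > chk.py <<'E'
from h import *
import sys
from scipy.spatial.transform import Rotation as Ro
s=observe();p=np.array(s['position']);M=Ro.from_quat(np.roll(s['tool_rot'],-1)).as_matrix();print(s['t'],p,s['grip_force'],s['finger_gap']);print(M.round(4))
obs=[]
for n in ('wrist','scene','top'):
    c=cam(n);im=get_image(n); cv2.imwrite(f'pics/{sys.argv[1]}_{n}.png',im[:,:,::-1])
    e=proj(n,[p+[0,0,-.213],[.5335,-.2995,.063]],c).round(1).tolist();print(n,'expected tip, mouth',e)
    for th in ('pipette_tip','vial_mouth'):
        r=place_of(n,th);print(th,[(round(x['confidence'],2),np.round(x['point'][::-1],1).tolist()) for x in r[:3]])
        if th=='pipette_tip' and r and n!='top': obs.append((n,*r[0]['point'][::-1]))
if len(obs)>1: print('tip tri',tri(obs).round(4))
print('remaining tool units to tip 10mm over',(M.T@(np.array([.5335,-.2995,.286])-p)/.08).round(3))
E
python3 chk.py d1
```

```text
14.825 [ 0.5336729  -0.29857996  0.37308892] 39.89322320558131 0.23541526712288818
[[-9.659e-01  2.589e-01  3.000e-04]
 [ 2.589e-01  9.659e-01  1.000e-04]
 [-3.000e-04  2.000e-04 -1.000e+00]]
wrist expected tip, mouth [[255.8, 163.1], [255.1, 151.1]]
pipette_tip [(0.94, [254.0, 164.1])]
vial_mouth [(0.69, [256.1, 146.7])]
scene expected tip, mouth [[355.5, 249.0], [350.3, 285.3]]
pipette_tip [(0.95, [354.3, 246.6])]
vial_mouth [(0.51, [346.1, 282.1])]
top expected tip, mouth [[352.3, 177.3], [347.1, 184.1]]
pipette_tip [(0.44, [355.2, 176.6]), (0.19, [345.0, 193.6])]
vial_mouth [(0.51, [344.6, 183.8])]
tip tri [ 0.531  -0.2997  0.1682]
remaining tool units to tip 10mm over [-1.000e-03 -1.200e-02  1.089e+00]
```

Request:
step_arm(motion=[-1,0,0,0.1,0,-1,0,0,0.3,0,-1,0,0,0.5,0,-1,0,0,0.6,0,-1,0,-0.01,0.6,0,-1,0,-0.01,0.6,0])

```text
t: 16.02
position: [0.5337, -0.3002, 0.3254]
tool_rot: [0.0, 0.131, 0.991, -0.0]
contact_force: [0.5, -0.2, -0.2]
finger_gap: 0.236
grip_force: 39.9
```

```bash
python3 chk.py d2; python3 - <<'E'
import cv2,numpy as np
def c(n,x,y,w,h): return cv2.resize(cv2.imread(f'pics/d2_{n}.png')[y:y+h,x:x+w],(w*10,h*10),interpolation=cv2.INTER_NEAREST)
cv2.imwrite('pics/last.png',np.hstack([c('wrist',226,130,40,60),c('scene',330,250,40,60)]))
E
```

```text
16.025 [ 0.53369791 -0.30015573  0.32540215] 39.895075522363186 0.23566277897816837
[[-9.658e-01  2.593e-01  7.000e-04]
 [ 2.593e-01  9.658e-01 -5.000e-04]
 [-8.000e-04 -3.000e-04 -1.000e+00]]
wrist expected tip, mouth [[255.9, 163.0], [256.2, 156.0]]
pipette_tip [(0.69, [254.2, 163.4]), (0.68, [380.4, 191.7])]
vial_mouth [(0.8, [253.9, 154.9])]
scene expected tip, mouth [[353.3, 267.7], [350.3, 285.3]]
pipette_tip [(0.83, [354.3, 268.3]), (0.49, [351.5, 316.5])]
vial_mouth [(0.54, [348.2, 283.5])]
top expected tip, mouth [[350.0, 180.7], [347.1, 184.1]]
pipette_tip [(0.55, [351.9, 182.1])]
vial_mouth [(0.41, [345.5, 181.6])]
tip tri [ 0.5336 -0.3024  0.1123]
remaining tool units to tip 10mm over [0.005 0.007 0.493]
```

View pics/last.png

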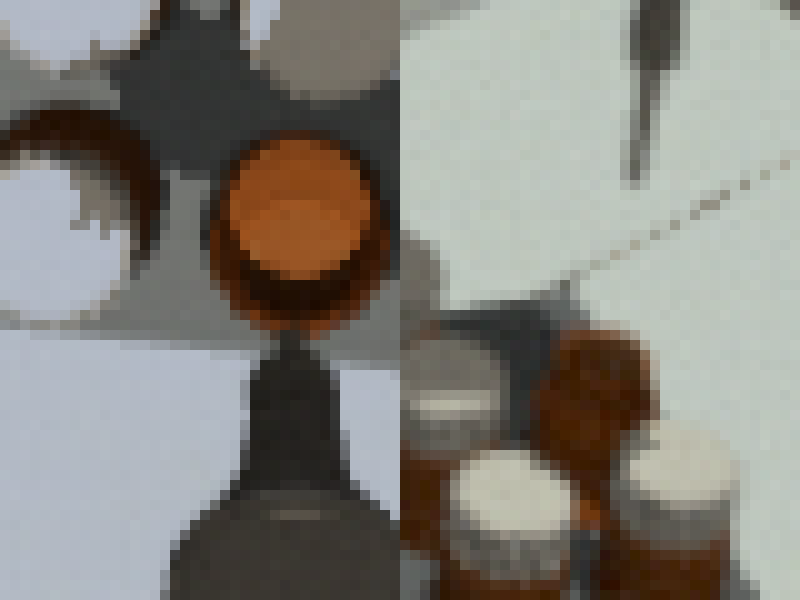

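In the wrist crop the tip at (255,163) lines up sideways with the open mouth centre at about (255,155). In the scene crop the tip at (353,268) agrees with the prediction to under a pixel. The mouth appears about 1 mm nearer the robot, so I'll add a 1 mm shift and descend the last 39 mm.

Request:
step_arm(motion=[-1,0.012,0.005,0,0,-1,0.012,0.005,0.1,0,-1,0.012,0.005,0.2,0,-1,0.012,0.005,0.3,0,-1,0.012,0.005,0.4,0,-1,0.012,0.005,0.48,0,-1,0.012,0.005,0.48,0,-1,0.012,0.005,0.48,0,-1,0.012,0.005,0.48,0])

```text
t: 17.6
position: [0.5328, -0.2994, 0.2869]
tool_rot: [0.0, 0.131, 0.991, -0.0]
contact_force: [-0.3, -0.3, -0.8]
finger_gap: 0.233
grip_force: 39.9
```

```bash
python3 chk.py d3; python3 - <<'E'
from h import *
# tip/mouth check without viewing: orange neighbourhood and dark tip columns in wrist
im=cv2.imread('pics/d3_wrist.png').astype(int)
o=(im[:,:,2]-im[:,:,0]>35); o[:135]=0;o[185:]=0;o[:,:235]=0;o[:,280:]=0
y,x=np.nonzero(o);print('orange bbox',x.min(),x.max(),y.min(),y.max())
for v in range(152,172,2): print(v,im[v,244:268].sum(1)//3)
E
```

```text
17.6 [ 0.53282015 -0.29936764  0.28690522] 39.89276728592813 0.23265837368079295
[[-9.658e-01  2.594e-01  7.000e-04]
 [ 2.594e-01  9.658e-01 -2.000e-04]
 [-7.000e-04 -0.000e+00 -1.000e+00]]
wrist expected tip, mouth [[255.8, 163.1], [255.9, 161.9]]
pipette_tip [(0.68, [257.0, 163.5])]
vial_mouth [(0.6, [256.0, 159.8])]
scene expected tip, mouth [[350.6, 281.6], [350.3, 285.3]]
pipette_tip [(0.92, [349.1, 279.9])]
vial_mouth [(0.62, [347.1, 285.7])]
top expected tip, mouth [[347.7, 183.6], [347.1, 184.1]]
pipette_tip [(0.4, [350.0, 183.1])]
vial_mouth [(0.65, [349.9, 184.3])]
tip tri [ 0.5318 -0.297   0.0776]
remaining tool units to tip 10mm over [-0.009  0.001  0.011]
orange bbox 237 264 147 168
152 [53 50 44 26 37 77 77 78 80 78 80 80 80 78 80 78 82 73 31 23 33 50 54 53]
154 [112  57  33  29  85  78  79  76  76  75  73  75  75  76  77  81  82  82
  86  25  34  40  51  51]
156 [100  41  28  33  73  77  78  84  90  87  89  87  89  90  90  85  75  79
  80  24  17  36  50  54]
158 [100  38  41  30  36  88  85  89  90  90  92  91  92  91  90  88  88  89
  46  26  39  26  50  54]
160 [111  41  31  25  28  32  97  92  90  91  92  92  96  92  93  94  87  29
  28  21  35  38  53  52]
162 [113  94  35  27  30  21  21  19  44  89  89  82  95  87  34  20  24  16
  30  25  49  47  53  52]
164 [114 109  85  44  36  22  16  21  20  26  40  38  33  20  18  15  18  25
  33  45  62  53  54  52]
166 [113 114 112  89  52  41  33  23  34  36  38  37  38  39  33  16  28  40
  59  92 111 111 107  65]
168 [110 110 109 111 110  94  64  35  34  34  33  34  33  35  35  43  66  86
 112 112 112 113 112 112]
170 [128 125 122 124 120 111  95  33  33  34  33  35  36  33  31  38 109 110
 110 109 109 108 110 109]
```

```bash
python3 -c "
from station import *
print(job_done())"
```

```text
the job is handed in; nothing more can be done
None
```

I handed the job in at about 17.6 s: the pipette is gripped at 40 N and held still and upright over the open vial. By my camera measurements its tip is about 11 mm above the rim and within about 1–2 mm of the mouth centre; no verdict came back.

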